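# Shut and lock the access panel of a filling pump

## Task

The gear bay of the filling pump has just been serviced and its hinged access panel stands sprung ajar. Push the panel down shut and lock both quarter-turn latches: with the fingertips in a latch's slot, press it down and turn it clockwise as far as it goes, so that both stay locked and the panel stays home. It is all fingertip work, with nothing to grip or pick up: do not lift the panel further open, use no brute force against the stops, and leave the bottles, jar and beaker round the machine where they stand.

Things in the scene. Friction and masses are not known exactly. Their poses are not given: they have to be found in the camera images.
- filling_pump: Bench filling pump, fixed: white case 260 mm deep (x), 320 wide (y), deck 110 high; origin under its centre, control strip on its -x front. Aluminium access panel on the deck: x -118 to +96, y -135 to +135, upper face at 118 when shut, hinge axis along y at x +100, z 115. Outlet spout, 83 high, stands 51 out of the -y side. Nothing on it is over 125 high but the ajar panel.
- access_panel (a joint): Opening angle of the panel: 0 = shut on its stop, grows as the front edge rises. A hinge spring holds it ajar at about 0.15 (latches then 25 mm higher, 2 mm nearer the hinge). About 3.5 N down at a latch shuts it; it springs up again unless held or locked. Home is below 0.02; one locked latch holds it there.
- latch_left (a joint): Left (machine's +y) latch: 0 = unlocked (slot along the pump's y, red line to its -y), grows clockwise seen from above to 1.571 = locked, at its stop (red line to the red dot at the panel's front edge). Starts at 0 to 0.4; friction 0.06 N m, stays where left. Past 0.75 the cam arm goes under the case's front lip if the panel is shut (1 mm to spare), else lands on top of it.
- latch_right (a joint): Right (machine's -y) latch: 0 = unlocked (slot along the pump's y, red line to its -y), grows clockwise seen from above to 1.571 = locked, at its stop (red line to the red dot at the panel's front edge). Starts at 0 to 0.4; friction 0.06 N m, stays where left. Past 0.75 the cam arm goes under the case's front lip if the panel is shut (1 mm to spare), else lands on top of it.
- latch_left_slot (a point): Centre of the left slot's mouth, level with the panel's top; at (-65, +75, +118) mm in filling_pump's frame when the panel is shut. The latch is a flush steel cup 72 mm dia with two black half-moon cheeks; between them the slot, 30 mm wide, 66 long (round ends), 12 deep, solid floor. Slot along this point's y; cam arm below and red line on the floor point to its -y; z out of the panel.
- latch_right_slot (a point): Centre of the right slot's mouth, level with the panel's top; at (-65, -75, +118) mm in filling_pump's frame when the panel is shut. The latch is a flush steel cup 72 mm dia with two black half-moon cheeks; between them the slot, 30 mm wide, 66 long (round ends), 12 deep, solid floor. Slot along this point's y; cam arm below and red line on the floor point to its -y; z out of the panel.
- catch_beaker: Bystander, leave alone: small clear beaker with pinkish contents under the outlet spout, 44 mm dia, 58 mm tall; origin at the centre of its underside
- oil_bottle: Bystander, leave alone: clear oil bottle with black cap, 52 mm dia, 130 mm tall; origin at the centre of its underside
- amber_bottle: Bystander, leave alone: brown bottle with black cap, 50 mm dia, 109 mm tall; origin at the centre of its underside
- cream_jar: Bystander, leave alone: cream jar with white lid, 68 mm dia, 72 mm tall; origin at the centre of its underside

How it is judged:
On the way, in this order (a step that is already met when the one before it is completed fails the run):
1. the panel is pushed home (value of joint access_panel below 0.02 rad), for 0.1 s.
2. a first latch is locked with the panel home (value of joint access_panel below 0.02 rad and value of joint any of latch_left, latch_right above 1.4 rad), for 0.2 s.
At the end, for the whole second after the job is handed in: Panel shut (below 0.02 rad, about 4 mm at its front edge) and at rest, both latches turned to 1.40 rad or more of their 1.571 rad, bystanders within 20 mm of where they stood (value of joint access_panel below 0.02 rad and value of joint each of latch_left, latch_right above 1.4 rad and velocity of joint each of latch_left, latch_right, access_panel below 0.05 rad/s and distance of each of catch_beaker, oil_bottle, amber_bottle, cream_jar from where it was at the start of the episode below 0.02 m); the robot touches nothing.
It fails at once if the panel is lifted open beyond 0.28 rad (value of joint access_panel above 0.28 rad).
It fails at once if the machine is forced: more than 120 N in all between fingers and machine (contact force between the fingers and filling_pump above 120 N).
It fails at once if a bystander is shifted more than 20 mm, lifted or tipped (distance of any of catch_beaker, oil_bottle, amber_bottle, cream_jar from where it was at the start of the episode above 0.02 m or angle between any of catch_beaker, oil_bottle, amber_bottle, cream_jar's own z axis and vertical above 0.3 rad).
It also fails if it takes over 51 s, if anything falls off the work surface, if the arm or the gripper's body presses on something with over 40 N, if the wrist force passes 120 N, or if a joint passes its speed limit or range.

## Robot

A 6-joint arm with a two-finger parallel gripper is mounted at the origin on a cart in front of the work surface, level with it; the furniture and walls round the work are solid. World frame = base frame: x ahead of the robot, y to its left, z up, the work surface at z = 0. Lengths are in m, angles in rad, forces in N, time in s.
With the tool pointing down it reaches from about 0.225 to 0.875 m from the base axis. Payload 3.4 kg.
Tool frame: the origin (TCP) lies midway between the tips of the shut fingers; the grasp point (between the pads) lies 19 mm behind it (manip.grip_point_offset is the distance from the TCP to the grasp point, in m); z points along the fingers, y is the line along which they close (so a half turn about z gives the same grasp; the last joint's range is limited). The gripper opens to 85 mm and grips with 20 to 120 N. Pads are 22 mm wide; open, the fingers measure 114 mm over their backs; the gripper's body (76 mm by 85 mm) begins 54 mm behind the grasp point. The pads swing forward as they close: fully open they stand 13 mm farther back than shut.
Start: joints at [1.072, 0.276, 1.505, -0, 1.361, -0.121], TCP at [0.212, 0.534, 0.231] pointing down, gripper open.
Joint ranges: [-2.89, 2.89], [-0.75, 2.08], [0.22, 2.7], [-1.18, 4.32], [0.11, 2.71], [-2.7, 2.7]. Speed limits (rad/s): [2.57, 2.57, 3.14, 3.14, 3.14, 3.14].

## Interface

Orientations are given as a unit quaternion [w, x, y, z].
In Python, from rig import manip gives the robot as it stands.
- The arm moves only by the shell command python3 -m handwheel 'ROWS' [FORCE]. ROWS is JSON, a list of rows, each an object with "translation": the shift along the tool's x, y, z in m, a list of three; "angular": the turn, a rotation vector about the tool's x, y, z in degrees, a list of three; "hand": the closure, from 0 (fully open) to 1 (shut). A call has 1 to 10 rows; each row shifts and turns the commanded pose from where the row before left it, along the tool's axes as they then stand; what a row does not reach is not made up. A row lasts 1/12 s, in which the tool goes at most 41.7 mm and 7.16 degrees, less where a joint would pass 70% of its speed; a pose out of reach is approached as far as the arm can. A call with a gripper value outside its range is refused whole. The fingers move at their own pace and stop on an object; FORCE is the grip in N (left out, the last holds). Time passes only in rows, so rows that do not move let the fingers close. It gives the time, the measured TCP pose, the force, the opening and the grip force at its end, in the units of the state.
- manip.get_state(): the state, without advancing time (a new reading comes with each control period).
- manip.get_image(name): name is "scene" or "top" or "wrist"; returns the picture (480x640x3 uint8, red, green, blue); there is no depth.
- manip.camera_info(name): a dict with "camera_matrix" (3x3 intrinsics, pixels), "k1" (the pictures are not rectified: a ray, as slopes to the right and down, at radius r is drawn at 1 + k1 r^2 times it, then the intrinsics apply), "eye" and "orientation" of the camera in the world; the wrist camera has in their place "tool_from_camera" (4x4, takes a point from camera to tool coordinates, whose origin is the TCP and whose axes are the flange's). Camera axes: x right, y down, z forward; pixel columns grow to the right and rows downward; lengths in m; the calibration is good to about 2 mm. A picture is of the moment at which its call begins: read the wrist's pose just before it. camera_info takes no time and is no camera call.
- manip.sign_off(): hands the job in; it is judged then, once.
The state is a dict: "clock": time; "qpos": joint angles; "qd": joint speeds; "effort": joint torques, N m; "position": TCP position; "ee_rot": TCP orientation; "contact_force": force on the tool from outside, world axes, zero at the start; "moment": the same for the moment, N m; "width": finger opening in m; "gripper_force": force on a finger pad.
Only numpy, scipy, OpenCV 4.12 (cv2) and the standard library are available. Lean on these libraries where they do the work, as an engineer would, in place of code of your own. Each camera call takes 0.05 s, during which the arm holds its last target. There are 200 camera calls.

## Working session

There is one attempt and no reset: what is moved stays moved. The work goes in short steps, Python scripts to look and compute and a shell command to move; the robot and the scene stay as the last step left them, time stands still between calls to the robot, and variables do not carry over. Pictures are saved under pics/ and viewed, at most 10 in all, crops included, and the job is handed in when it is done.

```bash
ls; mkdir -p pics
python3 - <<'E'
from rig import manip
import cv2
for n in ("top","scene"):
    cv2.imwrite(f"pics/{n}0.png",manip.get_image(n)[:,:,::-1]); print(n,manip.camera_info(n))
print(manip.camera_info("wrist")); print(manip.get_state())
E
```

```text
pics
top {'camera_matrix': array([[569.05382223,   0.        , 310.66136642],
       [  0.        , 569.05382223, 242.81743623],
       [  0.        ,   0.        ,   1.        ]]), 'k1': -0.17001736234318318, 'eye': array([0.4594484 , 0.02141087, 1.25688842]), 'orientation': array([ 0.03457895, -0.70380991,  0.70921289, -0.02174799])}
scene {'camera_matrix': array([[514.24230146,   0.        , 320.81904762],
       [  0.        , 514.24230146, 247.49161819],
       [  0.        ,   0.        ,   1.        ]]), 'k1': -0.032762124540015564, 'eye': array([ 0.12484711, -0.78449723,  0.63190956]), 'orientation': array([-0.48040769,  0.84389466, -0.2019647 ,  0.12751671])}
{'camera_matrix': array([[337.09518443,   0.        , 319.60354354],
       [  0.        , 337.09518443, 236.64742877],
       [  0.        ,   0.        ,   1.        ]]), 'k1': 0.012844719293330064, 'tool_from_camera': array([[ 4.71934658e-04, -9.45930252e-01, -3.24369750e-01,
         8.34712127e-02],
       [ 9.99999872e-01,  5.05296878e-04, -1.86238265e-05,
        -4.00380709e-04],
       [ 1.81519863e-04, -3.2436
[... 151 characters left out ...]
.1, 'qpos': array([ 1.07200992e+00,  2.76557765e-01,  1.50596589e+00, -1.76521725e-05,
        1.36070774e+00, -1.20981974e-01]), 'qd': array([ 7.62598429e-05, -7.72701614e-04, -4.42653519e-03, -5.28201483e-05,
       -1.85501775e-03, -1.38307405e-03]), 'effort': array([ 1.12037549e-03, -4.17699766e+01, -2.46402866e+01, -3.32540856e-05,
        5.82006003e-03, -3.45310170e-06]), 'position': array([0.21189044, 0.53404992, 0.23052758]), 'ee_rot': array([-2.41645671e-04,  1.87778876e-01,  9.82210987e-01, -7.82973033e-04]), 'contact_force': array([-0.5249744 ,  0.50407215, -0.26760021]), 'moment': array([ 0.01762468,  0.06296714, -0.05347243]), 'gripper_force': 0.0, 'width': 0.08536787375480305}
```

View pics/top0.png

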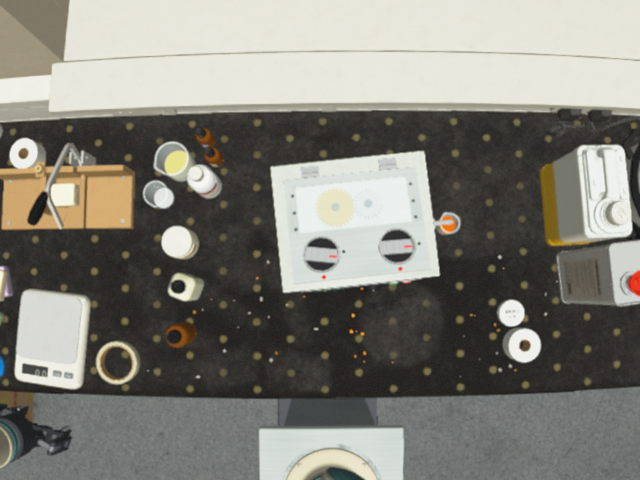

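View pics/scene0.png

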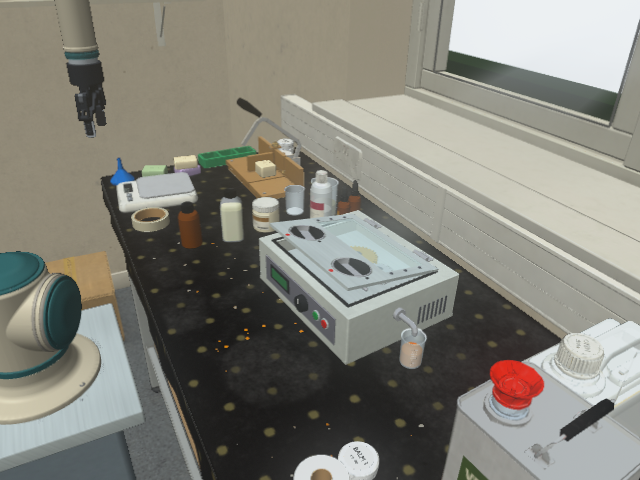

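The top view shows the pump with its front toward the robot, deck corners near (272,167), (425,152), (439,277) and (284,292), and latches near (322,254) and (397,246). The beaker is at (450,223). I'll take an enlarged crop.

Run:
```python
import cv2
a=cv2.imread("pics/top0.png")[140:305,255:475]
cv2.imwrite("pics/c1.png",cv2.resize(a,None,fx=3.6,fy=3.6,interpolation=cv2.INTER_CUBIC))
```

```text
(no output)
```

View pics/c1.png

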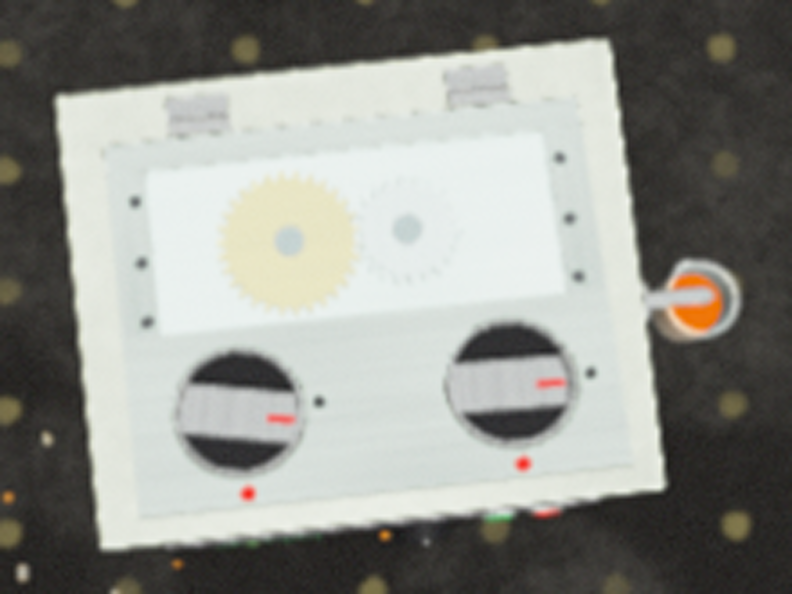

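The crop shows deck corners at (57,95), (608,40), (665,488) and (101,549). The latch centres are at (239,410) and (511,381), with the left slot turned about 12° and the right about 0°.

```bash
cat > h.py <<'E'
import numpy as np, cv2
from rig import manip
from scipy.optimize import least_squares
from scipy.spatial.transform import Rotation as R
def q(a): return R.from_quat(np.roll(a,-1))
def proj(P,ci,T=None):
    if T is None: Rm=q(ci["orientation"]).as_matrix(); e=ci["eye"]
    else: Rm,e=T[:3,:3],T[:3,3]
    c=(P-e)@Rm; s=c[:,:2]/c[:,2:]; s=s*(1+ci["k1"]*(s**2).sum(1,keepdims=True))
    K=ci["camera_matrix"]; return s*K[0,0]+K[:2,2]
def pump(p,a):  # pump->world of local pts
    return R.from_euler("z",p[2]).apply(a)+[p[0],p[1],0]
def ajar(a,t):
    h=np.array([.1,0,.115]); return R.from_euler("y",t).apply(a-h)+h
L=np.array([[-.065,.075,.118],[-.065,-.075,.118]])
C=np.array([[.13,.16,.11],[.13,-.16,.11],[-.13,-.16,.11],[-.13,.16,.11]])
def cmd(goal,yaw):
    """tool-frame shift from the present pose to the world goal, and turn about tool z so tool y has world yaw"""
    s=manip.get_state(); r=q(s["ee_rot"]); y=r.apply([0,1,0])
    print("pos",s["position"].round(4),"shift mm",(1000*r.inv().apply(np.array(goal)-s["position"])).round(1),
      "turn deg",np.degrees(np.arctan2(y[1],y[0])-yaw).round(1),"F",s["contact_force"].round(1),"tilt",r.apply([0,0,1]).round(3),"q6",s["qpos"][5].round(2))
E
python3 - <<'E'
from h import *
ci=manip.camera_info("top")
px=np.array([[57,95],[608,40],[665,488],[101,549],[239,410],[511,381]])/3.6+[255,140]-.35
f=lambda p:(proj(pump(p,np.vstack([C,ajar(L,p[3])])),ci)-px).ravel()
r=least_squares(f,[.5,0,0,.15]); print(r.x, r.fun.round(2).reshape(-1,2).tolist())
p=r.x; print("latch ajar",pump(p,ajar(L,p[3])),"shut",pump(p,L))
np.save("p.npy",p)
g=pump(p,ajar(L,.15))[0]+[0,0,.08]
cmd(g,np.pi/2+p[2]-.21)
E
```

```text
[ 0.59637691 -0.04709548  0.0965936   0.16169095] [[-0.62, -0.11], [0.61, -0.64], [0.38, 0.38], [-0.35, 0.2], [-0.21, 0.03], [0.21, 0.08]]
latch ajar [[ 0.52706951  0.02154022  0.14452378]
 [ 0.54153602 -0.12776055  0.14452378]] shut [[ 0.52444665  0.02128608  0.118     ]
 [ 0.53891316 -0.12801469  0.118     ]]
pos [0.2119 0.534  0.2305] shift mm [-481.7 -360.2    8.4] turn deg -15.1 F [-0.5  0.5 -0.3] tilt [-0.001 -0.001 -1.   ] q6 -0.12
```

```bash
r='{"translation":[-0.024,-0.018,0],"angular":[0,0,0],"hand":0.76}'; echo >/dev/null
python3 -m handwheel '[{"translation":[-0.024,-0.018,0],"angular":[0,0,0],"hand":0.76},{"translation":[-0.024,-0.018,0],"angular":[0,0,0],"hand":0.76},{"translation":[-0.024,-0.018,0],"angular":[0,0,0],"hand":0.76},{"translation":[-0.024,-0.018,0],"angular":[0,0,0],"hand":0.76},{"translation":[-0.024,-0.018,0],"angular":[0,0,0],"hand":0.76},{"translation":[-0.024,-0.018,0],"angular":[0,0,0],"hand":0.76},{"translation":[-0.024,-0.018,0],"angular":[0,0,0],"hand":0.76},{"translation":[-0.024,-0.018,0],"angular":[0,0,0],"hand":0.76},{"translation":[-0.024,-0.018,0],"angular":[0,0,0],"hand":0.76},{"translation":[-0.024,-0.018,0],"angular":[0,0,0],"hand":0.76}]' 20
python3 -m handwheel '[{"translation":[-0.024,-0.018,0],"angular":[0,0,0],"hand":0.76},{"translation":[-0.024,-0.018,0],"angular":[0,0,0],"hand":0.76},{"translation":[-0.024,-0.018,0],"angular":[0,0,0],"hand":0.76},{"translation":[-0.024,-0.018,0],"angular":[0,0,0],"hand":0.76},{"translation":[-0.024,-0.018,0],"angular":[0,0,0],"hand":0.76},{"translation":[-0.024,-0.018,0],"angular":[0,0,0],"hand":0.76},{"translation":[-0.024,-0.018,0],"angular":[0,0,0],"hand":0.76},{"translation":[-0.024,-0.018,0],"angular":[0,0,0],"hand":0.76},{"translation":[0,0,0],"angular":[0,0,-7],"hand":0.76},{"translation":[0,0,0],"angular":[0,0,-7],"hand":0.76}]'
python3 - <<'E'
from h import *
p=np.load("p.npy"); g=pump(p,ajar(L,.15))[0]+[0,0,.08]; cmd(g,np.pi/2+p[2]-.21)
E
```

```text
clock: 0.93
position: [0.369, 0.2772, 0.231]
ee_rot: [-0.0, 0.188, 0.982, -0.0]
contact_force: [0.2, 0.5, -0.7]
width: 0.0204
gripper_force: 0.0
clock: 1.77
position: [0.4948, 0.0723, 0.2307]
ee_rot: [-0.001, 0.065, 0.998, -0.0]
contact_force: [-0.2, 0.6, -0.3]
width: 0.0205
gripper_force: 0.0
pos [0.4948 0.0723 0.2307] shift mm [-38.3 -46.1   8. ] turn deg -1.0 F [-0.2  0.6 -0.3] tilt [-0.001 -0.    -1.   ] q6 -1.43
```

```bash
python3 -m handwheel '[{"translation":[-0.019,-0.023,0],"angular":[0,0,-1],"hand":0.76},{"translation":[-0.019,-0.023,0],"angular":[0,0,0],"hand":0.76},{"translation":[0,0,0.01],"angular":[0,0,0],"hand":0.76},{"translation":[0,0,0],"angular":[0,0,0],"hand":0.76},{"translation":[0,0,0],"angular":[0,0,0],"hand":0.76}]'
cat >> h.py <<'E'
def look(name,pts=None):
    s=manip.get_state(); im=manip.get_image("wrist")[:,:,::-1].copy(); ci=manip.camera_info("wrist")
    T=np.eye(4); T[:3,:3]=q(s["ee_rot"]).as_matrix(); T[:3,3]=s["position"]
    T=T@ci["tool_from_camera"]
    if pts is not None:
        for i,u in enumerate(proj(pts,ci,T)): cv2.circle(im,tuple(int(round(v)) for v in u),2,(0,255,0) if i else (255,0,255),-1)
    cv2.imwrite(f"pics/{name}.png",im)
def slotpts(p,k,t,a):
    # centre, slot end points, circle
    th=np.linspace(0,2*np.pi,24,endpoint=False)
    loc=np.vstack([[0,0,0],np.c_[.036*np.cos(th),.036*np.sin(th),0*th]])
    return pump(p,ajar(L[k]+loc,t))
E
python3 - <<'E'
from h import *
p=np.load("p.npy"); look("w1",slotpts(p,0,.15,0)); g=pump(p,ajar(L,.15))[0]+[0,0,.08]; cmd(g,np.pi/2+p[2]-.21)
E
```

```text
clock: 2.18
position: [0.5251, 0.0238, 0.2203]
ee_rot: [-0.002, 0.058, 0.998, 0.0]
contact_force: [-0.3, -0.1, -0.4]
width: 0.0204
gripper_force: 0.0
pos [0.5252 0.0241 0.2208] shift mm [-1.8 -2.4 -1.8] turn deg -0.1 F [-0.1 -1.3 -0.6] tilt [-0.002  0.001 -1.   ] q6 -1.54
```

View pics/w1.png

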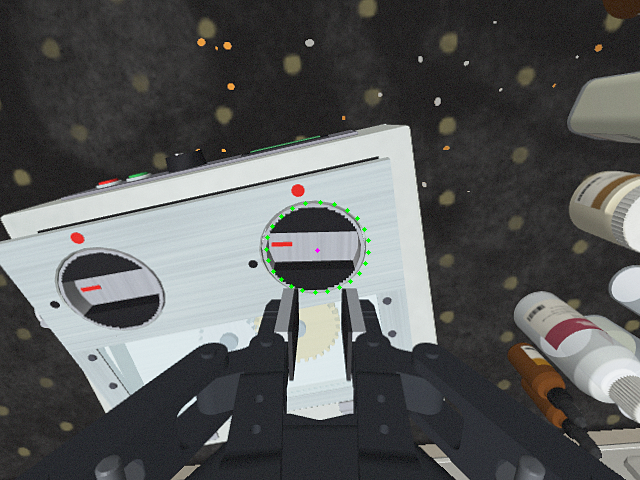

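The latch ring centre is at (313,247) against a predicted (317,250), and the slot is parallel to the finger line. I'll shift about 4 mm toward -y, descend, and feel for contact.

```bash
python3 -m handwheel '[{"translation":[-0.001,-0.004,0.02],"angular":[0,0,0],"hand":0.76},{"translation":[0,0,0.02],"angular":[0,0,0],"hand":0.76},{"translation":[0,0,0.02],"angular":[0,0,0],"hand":0.76},{"translation":[0,0,0.01],"angular":[0,0,0],"hand":0.76},{"translation":[0,0,0],"angular":[0,0,0],"hand":0.76},{"translation":[0,0,0],"angular":[0,0,0],"hand":0.76}]'
python3 - <<'E'
from h import *
p=np.load("p.npy"); look("w2",slotpts(p,0,.15,0)); g=pump(p,ajar(L,.15))[0]; cmd(g,np.pi/2+p[2]-.21)
E
```

```text
clock: 2.73
position: [0.5265, 0.0201, 0.1516]
ee_rot: [-0.0, 0.058, 0.998, 0.0]
contact_force: [0.5, 0.1, 0.5]
width: 0.0205
gripper_force: 0.0
pos [0.5272 0.0199 0.1523] shift mm [0.7 1.5 9.7] turn deg -0.1 F [-0.1 -0.1  0.8] tilt [ 0.002 -0.    -1.   ] q6 -1.55
```

View pics/w2.png

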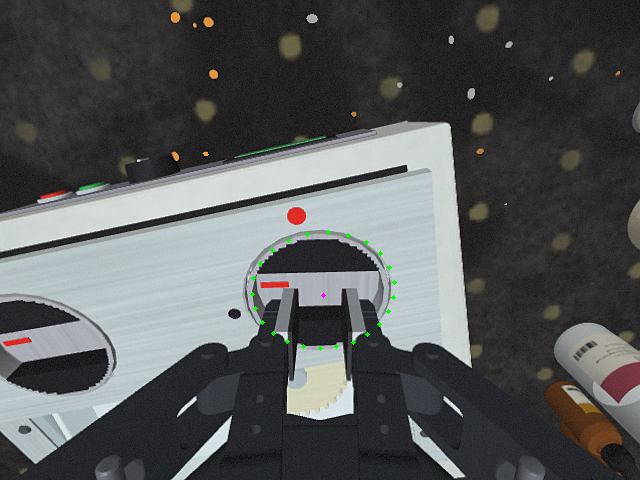

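Ring centre (319,292), with the finger midline at about x=320, so the fingers are well centred. I'll enter and press.

```bash
python3 -m handwheel '[{"translation":[0.001,0,0.008],"angular":[0,0,0],"hand":0.76},{"translation":[0,0,0.008],"angular":[0,0,0],"hand":0.76},{"translation":[0,0,0.004],"angular":[0,0,0],"hand":0.76},{"translation":[0,0,0],"angular":[0,0,0],"hand":0.76},{"translation":[0,0,0],"angular":[0,0,0],"hand":0.76}]'
python3 -m handwheel '[{"translation":[0,0,0.004],"angular":[0,0,0],"hand":0.76},{"translation":[0,0,0.004],"angular":[0,0,0],"hand":0.76},{"translation":[0,0,0],"angular":[0,0,0],"hand":0.76},{"translation":[0,0,0],"angular":[0,0,0],"hand":0.76}]'
```

```text
clock: 3.2
position: [0.5254, 0.0196, 0.131]
ee_rot: [-0.0, 0.058, 0.998, 0.0]
contact_force: [0.3, 0.1, -0.0]
width: 0.0204
gripper_force: 0.0
clock: 3.53
position: [0.5256, 0.0196, 0.1231]
ee_rot: [-0.0, 0.058, 0.998, 0.0]
contact_force: [0.4, -0.4, 0.9]
width: 0.0206
gripper_force: 0.3
```

```bash
python3 -m handwheel '[{"translation":[0,0,0.004],"angular":[0,0,0],"hand":0.76},{"translation":[0,0,0.004],"angular":[0,0,0],"hand":0.76},{"translation":[0,0,0.004],"angular":[0,0,0],"hand":0.76},{"translation":[0,0,0],"angular":[0,0,0],"hand":0.76},{"translation":[0,0,0],"angular":[0,0,0],"hand":0.76}]'
python3 -m handwheel '[{"translation":[0.001,0,0.004],"angular":[0,0,0],"hand":0.76},{"translation":[0,0,0.003],"angular":[0,0,0],"hand":0.76},{"translation":[0,0,0],"angular":[0,0,0],"hand":0.76},{"translation":[0,0,0],"angular":[0,0,0],"hand":0.76}]'
```

```text
clock: 3.95
position: [0.5258, 0.0196, 0.1111]
ee_rot: [-0.0, 0.058, 0.998, 0.0]
contact_force: [0.4, 0.5, 2.0]
width: 0.0205
gripper_force: 1.1
clock: 4.28
position: [0.5259, 0.0196, 0.106]
ee_rot: [0.002, 0.058, 0.998, -0.0]
contact_force: [-0.9, 0.6, 11.4]
width: 0.0206
gripper_force: 5.9
```

Panel shut with about 11 N. I'll press slightly more and turn.

```bash
python3 -m handwheel '[{"translation":[0,0,0.001],"angular":[0,0,0],"hand":0.76},{"translation":[0,0,0],"angular":[0,0,7],"hand":0.76},{"translation":[0,0,0],"angular":[0,0,7],"hand":0.76},{"translation":[0,0,0],"angular":[0,0,7],"hand":0.76},{"translation":[0,0,0],"angular":[0,0,7],"hand":0.76},{"translation":[0,0,0],"angular":[0,0,7],"hand":0.76}]'
python3 -c "
from h import *
s=manip.get_state();print(s['moment'],s['contact_force'])"
```

```text
clock: 4.78
position: [0.5259, 0.0186, 0.1059]
ee_rot: [0.002, 0.358, 0.934, -0.0]
contact_force: [-3.0, -3.3, 17.2]
width: 0.0204
gripper_force: 8.7
[-0.63950213  0.50215257  0.08604772] [-3.0102799  -3.30400133 17.19169086]
```

```bash
python3 -m handwheel '[{"translation":[0,0,0],"angular":[0,0,7],"hand":0.76},{"translation":[0,0,0],"angular":[0,0,7],"hand":0.76},{"translation":[0,0,0],"angular":[0,0,7],"hand":0.76},{"translation":[0,0,0],"angular":[0,0,7],"hand":0.76},{"translation":[0,0,0],"angular":[0,0,7],"hand":0.76},{"translation":[0,0,0],"angular":[0,0,4],"hand":0.76},{"translation":[0,0,0],"angular":[0,0,0],"hand":0.76}]'
python3 - <<'E'
from h import *
p=np.load("p.npy"); look("w3"); cmd(pump(p,L)[0],p[2]);print(manip.get_state()["moment"])
E
```

```text
clock: 5.37
position: [0.5252, 0.0177, 0.1059]
ee_rot: [0.002, 0.647, 0.762, -0.001]
contact_force: [-4.6, -5.2, 19.7]
width: 0.0206
gripper_force: 9.3
pos [0.5252 0.0176 0.1059] shift mm [  3.7  -0.1 -12.1] turn deg 3.9 F [-3.7 -4.9 18.1] tilt [ 0.002 -0.004 -1.   ] q6 -0.26
[-0.9200448   0.76427266 -0.04241656]
```

View pics/w3.png

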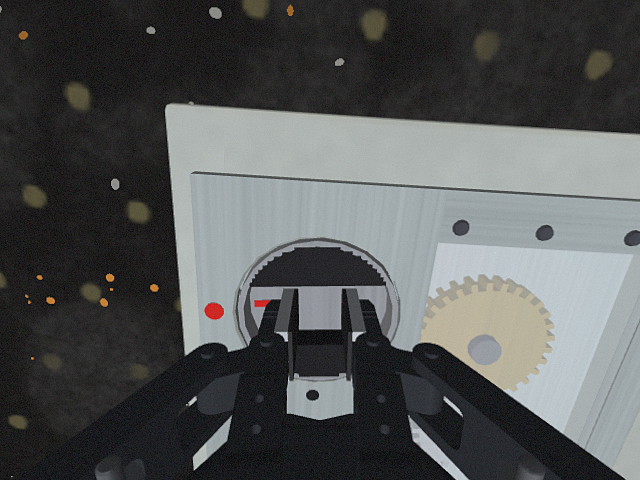

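The slot is horizontal in the picture, with the red line at (262,303) near the dot at (214,311). That leaves about 4° to the stop, so I'll turn the rest.

```bash
python3 -m handwheel '[{"translation":[0,0,0],"angular":[0,0,3],"hand":0.76},{"translation":[0,0,0],"angular":[0,0,3],"hand":0.76},{"translation":[0,0,0],"angular":[0,0,2],"hand":0.76},{"translation":[0,0,0],"angular":[0,0,0],"hand":0.76},{"translation":[0,0,0],"angular":[0,0,0],"hand":0.76}]'
python3 - <<'E'
from h import *
p=np.load("p.npy"); cmd(pump(p,L)[0],p[2]);print(manip.get_state()["moment"])
E
```

```text
clock: 5.83
position: [0.5254, 0.018, 0.1059]
ee_rot: [0.002, 0.698, 0.716, -0.0]
contact_force: [-3.2, -4.3, 17.9]
width: 0.0205
gripper_force: 9.1
pos [0.5254 0.018  0.1059] shift mm [  3.2  -0.9 -12.1] turn deg -4.1 F [-3.2 -4.3 17.9] tilt [ 0.003 -0.003 -1.   ] q6 -0.12
[-0.8246817   0.73180807  0.00550704]
```

```bash
python3 -m handwheel '[{"translation":[0,0,-0.005],"angular":[0,0,0],"hand":0.76},{"translation":[0,0,-0.015],"angular":[0,0,0],"hand":0.76},{"translation":[0,0,-0.03],"angular":[0,0,0],"hand":0.76},{"translation":[0,0,-0.03],"angular":[0,0,0],"hand":0.76},{"translation":[0,0,0],"angular":[0,0,-7],"hand":0.76},{"translation":[0,0,0],"angular":[0,0,-7],"hand":0.76},{"translation":[0,0,0],"angular":[0,0,-7],"hand":0.76},{"translation":[0,0,0],"angular":[0,0,-7],"hand":0.76},{"translation":[0,0,0],"angular":[0,0,-7],"hand":0.76}]'
python3 -m handwheel '[{"translation":[0,0,0],"angular":[0,0,-7],"hand":0.76},{"translation":[0,0,0],"angular":[0,0,-7],"hand":0.76},{"translation":[0,0,0],"angular":[0,0,-7],"hand":0.76},{"translation":[0,0,0],"angular":[0,0,-7],"hand":0.76},{"translation":[0,0,0],"angular":[0,0,-7],"hand":0.76},{"translation":[0,0,0],"angular":[0,0,-7],"hand":0.76},{"translation":[0,0,0],"angular":[0,0,-7],"hand":0.76},{"translation":[0,0,0],"angular":[0,0,-7],"hand":0.76},{"translation":[0,0,0],"angular":[0,0,-3],"hand":0.76},{"translation":[0,0,0],"angular":[0,0,0],"hand":0.76}]'
python3 - <<'E'
from h import *
p=np.load("p.npy"); cmd(pump(p,L)[1]+[0,-.002,.05],np.pi/2+p[2])
E
```

```text
clock: 6.58
position: [0.524, 0.02, 0.1826]
ee_rot: [-0.001, 0.449, 0.894, -0.0]
contact_force: [-0.5, -0.1, -0.6]
width: 0.0206
gripper_force: 0.0
clock: 7.42
position: [0.524, 0.02, 0.1825]
ee_rot: [-0.001, -0.047, 0.999, 0.0]
contact_force: [0.1, -0.1, 1.0]
width: 0.0204
gripper_force: 0.0
pos [0.524  0.02   0.1825] shift mm [  -0.7 -150.7   14.4] turn deg -0.1 F [ 0.1 -0.1  1. ] tilt [-0.002  0.001 -1.   ] q6 -1.76
```

```bash
python3 -m handwheel '[{"translation":[0,-0.03,0],"angular":[0,0,0],"hand":0.76},{"translation":[0,-0.03,0],"angular":[0,0,0],"hand":0.76},{"translation":[0,-0.03,0],"angular":[0,0,0],"hand":0.76},{"translation":[0,-0.03,0],"angular":[0,0,0],"hand":0.76},{"translation":[-0.001,-0.03,0],"angular":[0,0,0],"hand":0.76},{"translation":[0,0,0.014],"angular":[0,0,0],"hand":0.76},{"translation":[0,0,0],"angular":[0,0,0],"hand":0.76},{"translation":[0,0,0],"angular":[0,0,0],"hand":0.76}]'
python3 - <<'E'
from h import *
p=np.load("p.npy"); look("w4",slotpts(p,1,0,0)); cmd(pump(p,L)[1]+[0,-.002,0],np.pi/2+p[2])
E
```

```text
clock: 8.08
position: [0.5385, -0.129, 0.1681]
ee_rot: [-0.002, -0.046, 0.999, 0.001]
contact_force: [-0.2, 0.0, -0.3]
width: 0.0203
gripper_force: 0.0
pos [ 0.539  -0.1288  0.1688] shift mm [ 0.2 -1.3 50.8] turn deg -0.2 F [0.2 1.5 0. ] tilt [-0.002  0.001 -1.   ] q6 -2.02
```

View pics/w4.png

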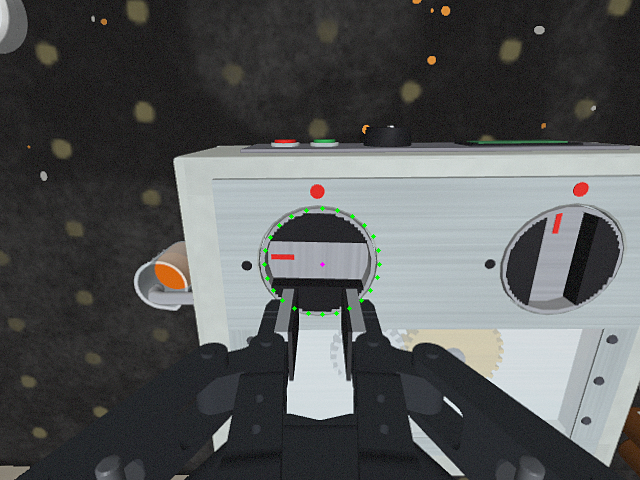

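The panel stays shut. The left latch's red line at (557,223) points to the dot at (581,189). The right ring is centred at about (320,261) with its slot parallel to the fingers, so I'll descend there.

```bash
python3 -m handwheel '[{"translation":[0,-0.0015,0.02],"angular":[0,0,0],"hand":0.76},{"translation":[0,0,0.02],"angular":[0,0,0],"hand":0.76},{"translation":[0,0,0.01],"angular":[0,0,0],"hand":0.76},{"translation":[0,0,0.006],"angular":[0,0,0],"hand":0.76},{"translation":[0,0,0.004],"angular":[0,0,0],"hand":0.76},{"translation":[0,0,0],"angular":[0,0,0],"hand":0.76},{"translation":[0,0,0],"angular":[0,0,0],"hand":0.76}]'
```

```text
clock: 8.72
position: [0.5403, -0.1309, 0.11]
ee_rot: [0.001, -0.047, 0.999, -0.0]
contact_force: [-0.5, -0.8, 0.4]
width: 0.0206
gripper_force: 0.0
```

```bash
python3 -m handwheel '[{"translation":[0,0,0.004],"angular":[0,0,0],"hand":0.76},{"translation":[0,0,0.002],"angular":[0,0,0],"hand":0.76},{"translation":[0,0,0],"angular":[0,0,0],"hand":0.76},{"translation":[0,0,0],"angular":[0,0,0],"hand":0.76}]'
```

```text
clock: 9.05
position: [0.5412, -0.1313, 0.106]
ee_rot: [0.002, -0.047, 0.999, -0.001]
contact_force: [-1.9, 2.1, 10.8]
width: 0.0208
gripper_force: 5.8
```

```bash
python3 -m handwheel '[{"translation":[0.001,0.001,0.001],"angular":[0,0,7],"hand":0.76},{"translation":[0,0,0],"angular":[0,0,7],"hand":0.76},{"translation":[0,0,0],"angular":[0,0,7],"hand":0.76},{"translation":[0,0,0],"angular":[0,0,7],"hand":0.76},{"translation":[0,0,0],"angular":[0,0,7],"hand":0.76},{"translation":[0,0,0],"angular":[0,0,7],"hand":0.76},{"translation":[0,0,0],"angular":[0,0,7],"hand":0.76}]'
python3 -m handwheel '[{"translation":[0,0,0],"angular":[0,0,7],"hand":0.76},{"translation":[0,0,0],"angular":[0,0,7],"hand":0.76},{"translation":[0,0,0],"angular":[0,0,7],"hand":0.76},{"translation":[0,0,0],"angular":[0,0,7],"hand":0.76},{"translation":[0,0,0],"angular":[0,0,7],"hand":0.76},{"translation":[0,0,0],"angular":[0,0,4],"hand":0.76},{"translation":[0,0,0],"angular":[0,0,3],"hand":0.76},{"translation":[0,0,0],"angular":[0,0,3],"hand":0.76},{"translation":[0,0,0],"angular":[0,0,0],"hand":0.76},{"translation":[0,0,0],"angular":[0,0,0],"hand":0.76}]'
python3 - <<'E'
from h import *
p=np.load("p.npy"); cmd(pump(p,L)[1],p[2]);print(manip.get_state()["moment"])
E
```

```text
clock: 9.63
position: [0.5396, -0.1326, 0.1059]
ee_rot: [0.003, 0.374, 0.927, -0.002]
contact_force: [-4.5, -3.4, 16.6]
width: 0.0203
gripper_force: 8.4
clock: 10.47
position: [0.5389, -0.132, 0.1059]
ee_rot: [0.002, 0.698, 0.716, -0.001]
contact_force: [-5.1, -2.6, 18.7]
width: 0.0205
gripper_force: 8.9
pos [ 0.5389 -0.132   0.1059] shift mm [  4.    0.1 -12.1] turn deg -4.1 F [-5.1 -2.6 18.7] tilt [ 0.002 -0.004 -1.   ] q6 -0.39
[-0.43472228  1.10923179 -0.01722572]
```

```bash
python3 -m handwheel '[{"translation":[0,0,-0.005],"angular":[0,0,0],"hand":0.76},{"translation":[0,0,-0.015],"angular":[0,0,0],"hand":0.76},{"translation":[0,0,-0.03],"angular":[0,0,0],"hand":0.76},{"translation":[0,0,-0.04],"angular":[0,0,0],"hand":0.76},{"translation":[0,0,-0.04],"angular":[0,0,0],"hand":0.76},{"translation":[0,0,-0.04],"angular":[0,0,0],"hand":0.76},{"translation":[0,0,-0.03],"angular":[0,0,0],"hand":0.76},{"translation":[0,0,0],"angular":[0,0,0],"hand":0.76},{"translation":[0,0,0],"angular":[0,0,0],"hand":0.76}]'
python3 - <<'E'
from h import *
look("w5"); im=cv2.imread("pics/w5.png");
E
```

```text
clock: 11.22
position: [0.5397, -0.1304, 0.3048]
ee_rot: [0.003, 0.699, 0.715, 0.001]
contact_force: [-0.4, 0.5, -0.2]
width: 0.0202
gripper_force: 0.0
```

View pics/w5.png

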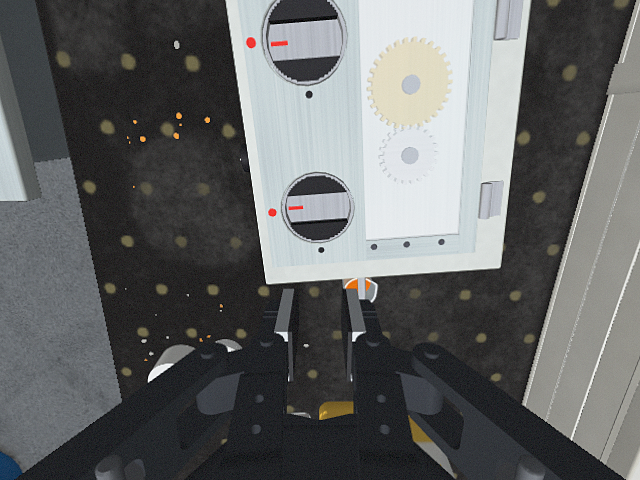

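Both red lines, at (280,44) and (296,208), point at their dots, (251,43) and (272,212). Both slots lie square to the panel edge and the panel is flush.

```bash
python3 -c "
from rig import manip
print(manip.sign_off())"
```

```text
the job is handed in; nothing more can be done
None
```

The panel is shut with both latches turned to their stops, as the last wrist picture shows. The arm is clear and the job was handed in at about 11 s of the 51 s allowed; no verdict came back.

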